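Load a contactor into a test nest through its swing gate

TASK

Load the contactor into the test nest: stand it in the open entry lane, then slide it along the floor, without lifting it over, through the orange swing gate and on until it presses the spring plunger in by a few millimetres, gently, never with more than about 20 N. Then let go and leave it standing straight in the nest with both gate leaves fallen shut behind it, and leave the other things on the bench where they are.

Things in the scene. Friction and masses are not known exactly. Their poses are not given: they have to be found in the camera images.
- contactor: Grey three-pole contactor with a black cap, standing upright: 62 mm long (x), 44 wide (y), 50 high; the cap on its middle is 20 mm (x) by 46 (y) and rises to 62 mm. 0.26 to 0.42 kg. Origin: centre of its underside, z up. Grip it across its width with the fingertips at least 24 mm above its underside, to stay above the nest's walls. Either end may lead.
- nest: Test nest: aluminium plate 325 x 104 x 8 mm (x = -130 to 195 mm), fixed to the bench, with low grey walls up to 26 mm above the bench. Origin: underside of the plate below the gate; x runs along the lane from the entry to the plunger, y left, z up. The contactor slides on the plate's top, z = 8 mm. A stop block behind the plunger, with its knob, is the highest part, 60 mm above the bench.
- nest_entry (a point): Point in the middle of the entry lane, on the floor, 62 mm before the nest's origin (axes as the nest's). The entry lane is open at the top, 48 mm wide between its walls, x = -100 to -7 mm of the nest, and flares outward from x = -100 to -130 mm. The gate is at x = -2 mm.
- nest_seat (a point): Point on the nest's floor midway between the guides, 90 mm past the nest's origin. Behind the gate an 80 mm wide recess takes the leaves (x = -8 to 42 mm), then tapers lead to the guides, 48 mm apart, x = 56 to 145 mm. The plunger's rubber face stands across them at x = 105 to 141 mm: its stop block was clamped anywhere there and is not reported; find it by feel.
- gate_left (a joint): Left gate leaf (y > 0): orange, 35 mm long, 14 mm high, upright hinge at x = -2, y = +36 mm of the nest. 0 = shut across the lane, 1.57 = swung fully open towards the plunger (about 1.15 against the contactor's side); it opens that way only. A weak spring shuts it (about 1 N at its tip).
- gate_right (a joint): Right gate leaf (y < 0), the mirror image: hinge at y = -36 mm; 0 = shut, 1.57 = open.
- plunger (a joint): Travel of the spring plunger (rubber-faced steel plate 34 mm wide, from 2 to 45 mm above the floor): 0 = out, grows to 0.006 m at its hard end. It starts to move at 3 N and takes 1.5 N per mm more: 6 N at 2 mm, 12 N at the end. Two millimetres trip the presence switch. When let go it comes back out and pushes the contactor back with it, which leaves the gate free.
- solder_spool: Reel of white solder with black flanges, 53 mm across, 40 mm high; origin at the centre of its underside. A bystander.
- relay_pod: Black box with a green top, 34 x 50 x 26 mm; origin at the centre of its underside. A bystander.
- flux_bottle: White dropper bottle with a red tip, 42 mm across, 126 mm high; origin at the centre of its underside. A bystander.
- multimeter: Black and yellow hand multimeter, 142 x 69 x 42 mm; origin at the centre of its underside. A bystander.

How it is judged:
On the way, in this order (a step that is already met when the one before it is completed fails the run):
1. the contactor stands in the entry lane in front of the gate, in line with the lane (x of contactor in the frame of nest between -0.13 and -0.025 m and y of contactor in the frame of nest between -0.006 and 0.006 m and z of contactor in the frame of nest below 0.016 m and angle between the x axis of contactor and the x axis of nest, either way round below 0.12 rad), for 0.1 s.
2. the contactor is in the gate, on the floor, and both leaves are pushed open (x of contactor in the frame of nest between -0.025 and 0.055 m and z of contactor in the frame of nest below 0.016 m and value of joint each of gate_left, gate_right above 0.8 rad), for 0.05 s.
3. the contactor, past the gate, presses the plunger in by at least 2 mm (x of contactor in the frame of nest above 0.066 m and z of contactor in the frame of nest below 0.016 m and value of joint plunger above 0.002 m), for 0.1 s.
At the end, for the whole second after the job is handed in: The contactor stands upright (within 0.08 rad) and in line (within 0.12 rad) on the nest's floor behind the gate (its centre 66 to 121 mm past the nest's origin, within 6 mm of the lane's middle), at rest; both leaves are shut (under 0.1 rad) (x of contactor in the frame of nest between 0.066 and 0.121 m and y of contactor in the frame of nest between -0.006 and 0.006 m and z of contactor in the frame of nest between 0.004 and 0.012 m and angle between contactor's own z axis and vertical below 0.08 rad and angle between the x axis of contactor and the x axis of nest, either way round below 0.12 rad and value of joint each of gate_left, gate_right below 0.1 rad and linear speed of contactor below 0.01 m/s); the robot touches nothing.
It fails at once if the contactor is pressed on the gate, the nest behind it or the plunger with more than 25 N (contact force between contactor and nest above 25 N and x of contactor in the frame of nest above -0.035 m and z of contactor in the frame of nest below 0.03 m).
It fails at once if another thing on the bench is moved by more than 20 mm (distance of any of solder_spool, relay_pod, flux_bottle, multimeter from where it was at the start of the episode above 0.02 m).
It also fails if it takes over 48 s, if anything falls off the work surface, if the arm or the gripper's body presses on something with over 40 N, if the wrist force passes 120 N, or if a joint passes its speed limit or range.

ROBOT

A 6-joint arm with a two-finger parallel gripper is mounted at the origin on a cart in front of the work surface, level with it; the furniture and walls round the work are solid. World frame = base frame: x ahead of the robot, y to its left, z up, the work surface at z = 0. Lengths are in m, angles in rad, forces in N, time in s.
With the tool pointing down it reaches from about 0.25 to 0.8 m from the base axis. Payload 3.9 kg.
Tool frame: the origin (TCP) lies midway between the tips of the shut fingers; the grasp point (between the pads) lies 19 mm behind it; z points along the fingers, y is the line along which they close (so a half turn about z gives the same grasp; the last joint's range is limited). The gripper opens to 85 mm and grips with 20 to 120 N. Pads are 22 mm wide; open, the fingers measure 114 mm over their backs; the gripper's body (76 mm by 85 mm) begins 54 mm behind the grasp point. The pads swing forward as they close: fully open they stand 13 mm farther back than shut.
Start: joints at [-1.212, 0.26, -0.138, 1.173, 0, 1.571], TCP at [0.184, -0.492, 0.231] pointing down, gripper open.
Joint ranges: [-2.78, 2.78], [-0.83, 1.72], [-1.28, 1.37], [-1.9, 2.12], [-1.57, 1.48], [-3.14, 3.14]. Speed limits (rad/s): [2.57, 2.57, 3.14, 3.14, 3.14, 3.14].

INTERFACE

Orientations are given as a unit quaternion [w, x, y, z].
In Python, from workcell import env, cams gives the robot as it stands. The module is installed in compiled form; this text tells all that it offers.
- The arm moves only by the shell command python3 -m pendant 'ROWS'. ROWS is JSON, a list of rows, each an object of numbers: "tx", "ty", "tz": the shift along the tool's x, y, z in mm; "twist": the turn about the tool's z in degrees; "hand": the opening, from -1 (shut) to 1 (fully open), so that 0 is half open. In form: [{"tx": .., "ty": .., "tz": .., "twist": .., "hand": ..}, ...]. A call has 1 to 8 rows; each row shifts and turns the commanded pose from where the row before left it, along the tool's axes as they then stand; what a row does not reach is not made up. A row lasts 1/10 s, in which the tool goes at most 50 mm and 8.59 degrees, less where a joint would pass 70% of its speed; a pose out of reach is approached as far as the arm can. A call with a gripper value outside its range is refused whole. The fingers move at their own pace and stop on an object; the grip force is fixed at half the most. Time passes only in rows, so rows that do not move let the fingers close. It gives the time, the measured TCP pose, the force, the opening and the grip force at its end, in the units of the state.
- env.get_obs(): the state, without advancing time (a new reading comes with each control period).
- cams.camera(name): name is "side" or "top" or "wrist"; returns (picture, depth): 384x512x3 uint8, red, green, blue; 384x512 float32, m along the optical axis (not along the pixel's ray), 0 where there is no reading.
- cams.camera_info(name): a dict with "vertical_fov" (degrees; the focal length in pixels is half the picture's height over the tangent of half this angle, whatever the lens; pixels are square), "cx", "cy" (the principal point, pixels), "origin" and "attitude" of the camera in the world; the wrist camera has in their place "mount" (4x4, takes a point from camera to tool coordinates, whose origin is the TCP and whose axes are the flange's). Camera axes: x right, y down, z forward; pixel columns grow to the right and rows downward; lengths in m; the calibration is good to about 2 mm. A picture is of the moment at which its call begins: read the wrist's pose just before it. camera_info takes no time and is no camera call.
- env.hand_in(): hands the job in; it is judged then, once.
The state is a dict: "clock": time; "joints": joint angles; "qd": joint speeds; "joint_torque": joint torques, N m; "position": TCP position; "eef_rot": TCP orientation; "ft_force": force on the tool from outside, world axes, zero at the start; "wrist_torque": the same for the moment, N m; "width": opening from 0.0 (shut) to 1.0 (fully open); "grip_force": force on a finger pad.
Only numpy, scipy, OpenCV 4.12 (cv2) and the standard library are available. Lean on these libraries where they do the work, as an engineer would, in place of code of your own. Each camera call takes 0.05 s, during which the arm holds its last target. There are 200 camera calls.

## Working session

There is one attempt and no reset: what is moved stays moved. The work goes in short steps, Python scripts to look and compute and a shell command to move; the robot and the scene stay as the last step left them, time stands still between calls to the robot, and variables do not carry over. Pictures are saved under pics/ and viewed, at most 10 in all, crops included, and the job is handed in when it is done.

```bash
mkdir -p pics; cat > h.py <<'E'
import numpy as np, cv2
from scipy.spatial.transform import Rotation as R
from workcell import env, cams
def rot(q): return R.from_quat([q[1],q[2],q[3],q[0]]).as_matrix()
def snap(name):
    o=env.get_obs(); p,d=cams.camera(name); i=cams.camera_info(name)
    np.savez(f'{name}.npz',p=p,d=d,pos=o['position'],q=o['eef_rot'])
    return p
def pts(name,uv,z=None):
    """world points at pixels; from depth, or on plane height z"""
    f=np.load(f'{name}.npz'); i=cams.camera_info(name); d=f['d']
    fl=d.shape[0]/2/np.tan(np.radians(i['vertical_fov'])/2)
    if 'mount' in i:
        M=np.array(i['mount']); T=np.eye(4); T[:3,:3]=rot(f['q']); T[:3,3]=f['pos']; T=T@M; A=T[:3,:3]; t=T[:3,3]
    else:
        a=np.array(i['attitude']); A=a if a.shape==(3,3) else rot(a); t=np.array(i['origin'])
    out=[]
    for u,v in uv:
        r=np.array([(u-i['cx'])/fl,(v-i['cy'])/fl,1]); 
        if z is None: s=d[int(round(v)),int(round(u))]
        else: s=(z-t[2])/(A@r)[2]
        out.append(t+A@(r*s))
    return np.array(out)
E
python3 - <<'E'
from h import *
for n in ['top','side']:
    cv2.imwrite(f'pics/{n}0.png',cv2.resize(snap(n),None,fx=1.5,fy=1.5)[:,:,::-1]); print({k:np.array(v).round(3).tolist() for k,v in cams.camera_info(n).items()})
print(cams.camera_info('wrist')); o=env.get_obs(); print(o['position'],o['eef_rot'],o['width'],o['ft_force'])
E
```

```text
{'vertical_fov': 54.197, 'cx': 263.674, 'cy': 190.028, 'origin': [0.486, -0.253, 1.0], 'attitude': [0.046, -0.696, 0.716, -0.025]}
{'vertical_fov': 52.758, 'cx': 253.114, 'cy': 188.652, 'origin': [0.504, -1.01, 0.573], 'attitude': [-0.468, 0.883, -0.042, 0.024]}
{'vertical_fov': 69.6702889264933, 'cx': 254.5446413717764, 'cy': 191.6087656440015, 'mount': array([[-1.79501346e-04, -9.51516459e-01, -3.07597781e-01,
         7.84688041e-02],
       [ 9.99999921e-01, -2.79511035e-04,  2.81074907e-04,
        -1.23670296e-03],
       [-3.53424375e-04, -3.07597707e-01,  9.51516435e-01,
        -1.42847963e-01],
       [ 0.00000000e+00,  0.00000000e+00,  0.00000000e+00,
         1.00000000e+00]])}
[ 0.18411802 -0.49099315  0.23054932] [-8.67890198e-04  9.83949405e-01  1.78445475e-01 -1.65201959e-04] 0.9991285485890019 [ 0.25724808 -0.63555083 -0.74391363]
```

View pics/top0.png

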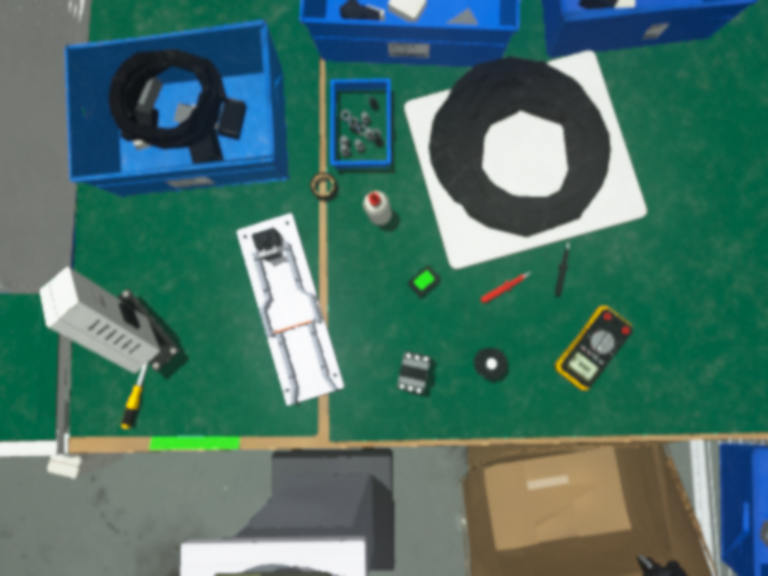

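The top view shows the nest (plate corners about (238,229), (291,214), (343,385), (290,404) at 1.5x, plunger end up). The contactor is at (414,373), the pod at (424,281), the spool at (491,364) and the bottle at (376,208). I'll enlarge it.

```bash
python3 - <<'E'
from h import *
p=np.load('top.npz')['p']
cv2.imwrite('pics/crop.png',cv2.resize(p[135:275,150:300],None,fx=4,fy=4,interpolation=cv2.INTER_CUBIC)[:,:,::-1])
c=np.array([[238,229],[291,214],[343,385],[290,404]])/1.5
print(pts('top',c,.008)); print(pts('top',np.array([[414,373],[424,281],[491,364],[376,208]])/1.5))
E
```

```text
[[ 0.69571578  0.0571551   0.008     ]
 [ 0.72009072 -0.03932942  0.008     ]
 [ 0.41307911 -0.12839125  0.008     ]
 [ 0.38252764 -0.03504496  0.008     ]]
[[ 0.43371994 -0.25289367  0.06052833]
 [ 0.58971372 -0.27491399  0.02445727]
 [ 0.44429914 -0.38308454  0.03745542]
 [ 0.70768808 -0.19776554  0.08353685]]
```

View pics/crop.png

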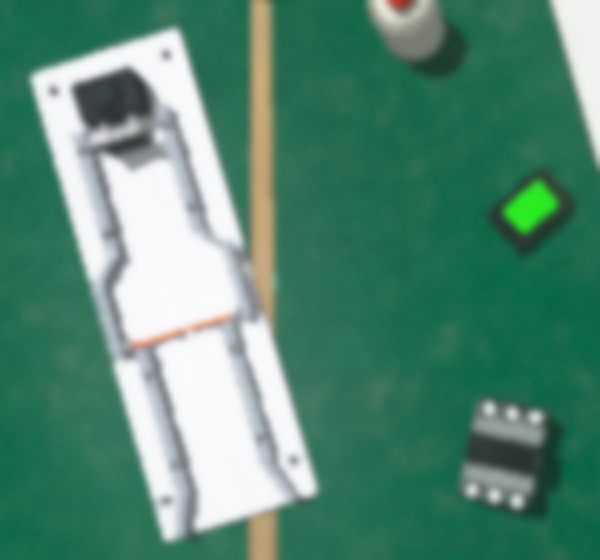

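In the crop, the plate corners are (32,75), (180,28), (317,493) and (166,542), and the gate leaves run from (130,346) to (232,318). The contactor's long axis runs from about (513,405) to (493,500), with the cap's middle at (503,455).

```bash
cat >> h.py <<'E'
def yaw(v): return np.degrees(np.arctan2(v[1],v[0]))
def toolinfo():
    o=env.get_obs(); Rm=rot(o['eef_rot']); return np.array(o['position']),Rm
E
python3 - <<'E'
from h import *
g=lambda a:np.array(a)/4+[150,135]
P=pts('top',g([[32,75],[180,28],[317,493],[166,542]]),.008); print(P.round(4))
f,b=(P[0]+P[1])/2,(P[2]+P[3])/2; print('len',np.linalg.norm(f-b),'w',np.linalg.norm(P[0]-P[1]),np.linalg.norm(P[2]-P[3]),'yaw',yaw(f-b))
d=(f-b)/np.linalg.norm(f-b); print('origin',(f+b)/2-d*.0325, pts('top',g([[182,332]]),.02))
C=pts('top',g([[513,405],[493,500],[503,455]]),.05); C2=pts('top',g([[503,455]]),.062)
print(C,C2,yaw(C[0]-C[1]),np.linalg.norm(C[0]-C[1]))
p,Rm=toolinfo(); print(p,Rm.round(3),yaw(Rm[:,0]))
E
```

```text
[[ 0.6928  0.059   0.008 ]
 [ 0.7218 -0.0421  0.008 ]
 [ 0.409  -0.1299  0.008 ]
 [ 0.3796 -0.0302  0.008 ]]
len 0.32528981590226236 w 0.10512950660442133 0.10388351086172484 yaw 15.782848881926263
origin [ 0.51952882 -0.04462618  0.008     ] [[ 0.51609472 -0.04436798  0.02      ]]
[[ 0.46384005 -0.25943843  0.05      ]
 [ 0.40531112 -0.2452083   0.05      ]
 [ 0.43294281 -0.2522575   0.05      ]] [[ 0.43361308 -0.25227086  0.062     ]] -13.665166839809745 0.06023397094485364
[ 0.18411802 -0.49099315  0.23054932] [[ 0.936  0.351 -0.001]
 [ 0.351 -0.936  0.002]
 [-0.    -0.002 -1.   ]] 20.558461249208033
```

```bash
python3 -m pendant '[{"tx":40,"ty":-17},{"tx":40,"ty":-17},{"tx":40,"ty":-17},{"tx":40,"ty":-17},{"tx":40,"ty":-17},{"tx":40,"ty":-17},{"tx":40,"ty":-17},{"tx":38,"ty":-17}]'; python3 -m pendant '[{"twist":8.5},{"twist":8.5},{"twist":8.5},{"twist":8.5},{"tz":20},{"tz":20},{}]'
python3 - <<'E'
from h import *
cv2.imwrite('pics/w1.png',cv2.resize(snap('wrist'),None,fx=1.5,fy=1.5)[:,:,::-1])
p,Rm=toolinfo(); print(p,yaw(Rm[:,0]),env.get_obs()['clock'])
E
```

```text
[ 0.1841501  -0.49106335  0.23064936] 20.556678575095724 0.15schema error: expected keys tx, ty, tz, twist, hand
schema error: expected keys tx, ty, tz, twist, hand
```

View pics/w1.png

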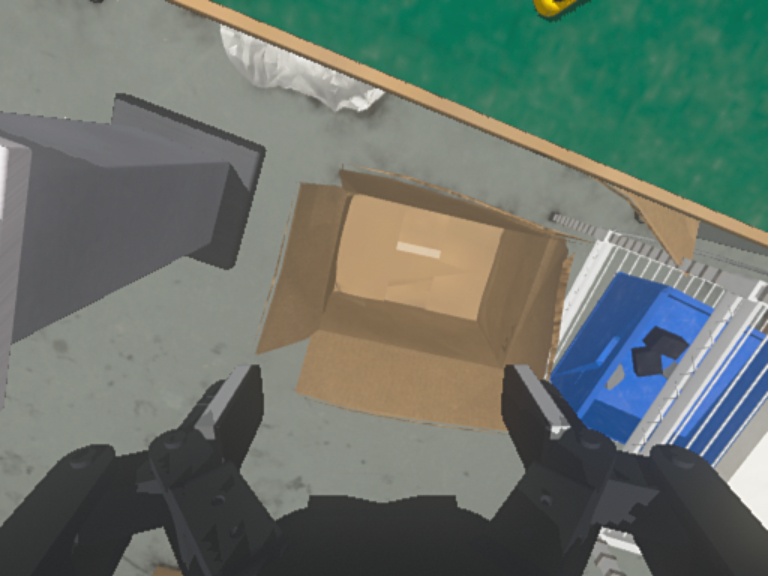

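The move was refused because every row needs all five keys, so the picture shows the arm still at its start, over the box. I'll send it again in full.

```bash
python3 -m pendant '[{"tx":40,"ty":-17,"tz":0,"twist":0,"hand":1},{"tx":40,"ty":-17,"tz":0,"twist":0,"hand":1},{"tx":40,"ty":-17,"tz":0,"twist":0,"hand":1},{"tx":40,"ty":-17,"tz":0,"twist":0,"hand":1},{"tx":40,"ty":-17,"tz":0,"twist":0,"hand":1},{"tx":40,"ty":-17,"tz":0,"twist":0,"hand":1},{"tx":40,"ty":-17,"tz":0,"twist":0,"hand":1},{"tx":38,"ty":-17,"tz":0,"twist":0,"hand":1}]'; python3 -m pendant '[{"tx":0,"ty":0,"tz":0,"twist":8.5,"hand":1},{"tx":0,"ty":0,"tz":0,"twist":8.5,"hand":1},{"tx":0,"ty":0,"tz":0,"twist":8.5,"hand":1},{"tx":0,"ty":0,"tz":0,"twist":8.5,"hand":1},{"tx":0,"ty":0,"tz":20,"twist":0,"hand":1},{"tx":0,"ty":0,"tz":20,"twist":0,"hand":1},{"tx":0,"ty":0,"tz":0,"twist":0,"hand":1},{"tx":0,"ty":0,"tz":0,"twist":0,"hand":1}]'
python3 - <<'E'
from h import *
cv2.imwrite('pics/w2.png',cv2.resize(snap('wrist'),None,fx=1.5,fy=1.5)[:,:,::-1])
p,Rm=toolinfo(); print(p,yaw(Rm[:,0]),env.get_obs()['clock'])
E
```

```text
clock: 0.95
position: [0.4354, -0.251, 0.2311]
eef_rot: [-0.0, 0.984, 0.179, -0.0]
ft_force: [0.3, -1.0, 0.1]
width: 1.001
grip_force: 0.0
clock: 1.75
position: [0.4339, -0.2523, 0.1912]
eef_rot: [-0.0, 0.993, -0.117, -0.001]
ft_force: [-0.1, 0.8, 0.2]
width: 0.998
grip_force: 0.0
[ 0.43454368 -0.25267077  0.19185187] -13.442341667162927 1.8
```

View pics/w2.png

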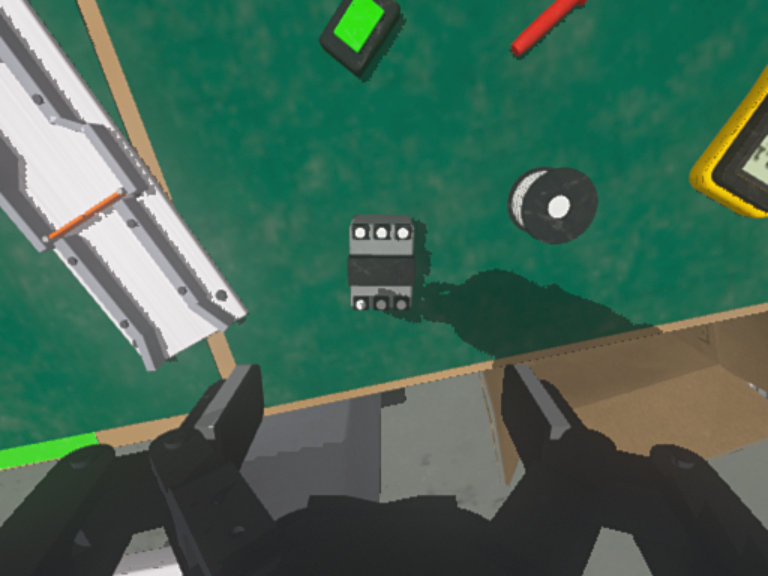

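The wrist view shows the contactor square to the tool. The cap top spans (348..414, 256..286), centre (381,271). The nest's orange gate runs from (50,239) to (123,192), and the plate's entry corner is at (245,318).

```bash
python3 - <<'E'
from h import *
s=lambda a:np.array(a)/1.5
p,Rm=toolinfo()
C=pts('wrist',s([[381,271]]),.062)[0]; print('cap',C,pts('wrist',s([[381,271]])))
E=pts('wrist',s([[349,256],[349,286],[413,256],[413,286]]),.062); print(yaw(E[0]-E[1]),yaw(E[2]-E[3]),yaw(E[0]-E[2])-90,np.linalg.norm(E[0]-E[2]),np.linalg.norm(E[0]-E[1]))
print('tool delta',Rm.T@(C-p)*1000)
print('nest',pts('wrist',s([[50,239],[123,192]]),.02),pts('wrist',s([[245,318],[155,370]]),.008))
E
```

```text
cap [ 0.43577856 -0.2513511   0.062     ] [[ 0.43588688 -0.25137781  0.06239679]]
-14.85548777302495 -12.12159917877999 -13.455283317477452 0.04314695022912627 0.02124551922366948
tool delta [  0.85378786  -1.58055111 129.85202411]
nest [[ 0.50829621 -0.00716982  0.02      ]
 [ 0.52801182 -0.07655412  0.02      ]] [[ 0.4076413  -0.12586808  0.008     ]
 [ 0.37913591 -0.03193454  0.008     ]]
```

```bash
python3 -m pendant '[{"tx":1,"ty":-1.5,"tz":40,"twist":0,"hand":1},{"tx":0,"ty":0,"tz":40,"twist":0,"hand":1},{"tx":0,"ty":0,"tz":40,"twist":0,"hand":1},{"tx":0,"ty":0,"tz":30,"twist":0,"hand":1},{"tx":0,"ty":0,"tz":13,"twist":0,"hand":1},{"tx":0,"ty":0,"tz":0,"twist":0,"hand":1}]' | head -2; python3 -m pendant '[{"tx":0,"ty":0,"tz":0,"twist":0,"hand":-1},{"tx":0,"ty":0,"tz":0,"twist":0,"hand":-1},{"tx":0,"ty":0,"tz":0,"twist":0,"hand":-1},{"tx":0,"ty":0,"tz":0,"twist":0,"hand":-1},{"tx":0,"ty":0,"tz":0,"twist":0,"hand":-1},{"tx":0,"ty":0,"tz":0,"twist":0,"hand":-1},{"tx":0,"ty":0,"tz":0,"twist":0,"hand":-1},{"tx":0,"ty":0,"tz":0,"twist":0,"hand":-1}]'
```

```text
clock: 2.4
position: [0.4349, -0.2509, 0.0272]
clock: 3.2
position: [0.437, -0.2522, 0.03]
eef_rot: [0.001, 0.993, -0.117, 0.002]
ft_force: [0.0, -0.5, 5.6]
width: 0.526
grip_force: 61.5
```

```bash
python3 -m pendant '[{"tx":0,"ty":0,"tz":-25,"twist":0,"hand":-1},{"tx":0,"ty":0,"tz":-35,"twist":0,"hand":-1},{"tx":-4.5,"ty":-38,"tz":0,"twist":0,"hand":-1},{"tx":-4.5,"ty":-38,"tz":0,"twist":0,"hand":-1},{"tx":-4.5,"ty":-38,"tz":0,"twist":0,"hand":-1},{"tx":-4.5,"ty":-38,"tz":0,"twist":0,"hand":-1},{"tx":-4.3,"ty":-37.5,"tz":0,"twist":0,"hand":-1},{"tx":0,"ty":0,"tz":0,"twist":-7.4,"hand":-1}]' |head -2; python3 -m pendant '[{"tx":0,"ty":0,"tz":0,"twist":-7.4,"hand":-1},{"tx":0,"ty":0,"tz":0,"twist":-7.4,"hand":-1},{"tx":0,"ty":0,"tz":0,"twist":-7.2,"hand":-1},{"tx":0,"ty":0,"tz":0,"twist":0,"hand":-1},{"tx":0,"ty":0,"tz":0,"twist":0,"hand":-1},{"tx":0,"ty":0,"tz":0,"twist":0,"hand":-1}]'
python3 - <<'E'
from h import *
cv2.imwrite('pics/w3.png',cv2.resize(snap('wrist'),None,fx=1.5,fy=1.5)[:,:,::-1])
p,Rm=toolinfo(); print(p,yaw(Rm[:,0]),env.get_obs()['clock'])
E
```

```text
clock: 4.0
position: [0.4519, -0.0843, 0.0884]
clock: 4.6
position: [0.4525, -0.0865, 0.0885]
eef_rot: [-0.01, 0.988, 0.154, 0.004]
ft_force: [0.4, -1.1, -3.0]
width: 0.529
grip_force: 63.1
[ 0.45253166 -0.08642723  0.08845815] 17.712026195948994 4.65
```

View pics/w3.png

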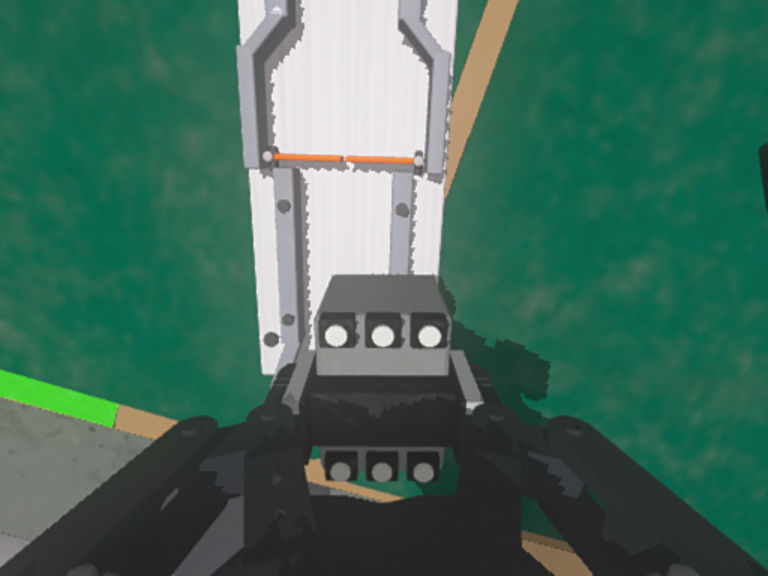

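The grasp is straight and the contactor is held over the lane's entry, right of its middle. The gate hinges are at (268,156) and (418,160); the lane's walls are at columns 277–308 and 391–412 near row 200.

```bash
python3 - <<'E'
from h import *
s=lambda a:np.array(a)/1.5
p,Rm=toolinfo(); print(Rm.round(4))
for z in (.022,.026):
    H=pts('wrist',s([[268,156],[418,160]]),z); print(z,H,H.mean(0),np.linalg.norm(H[0]-H[1]),yaw(H[0]-H[1])-90)
W=pts('wrist',s([[275,195],[412,195],[276,170],[411,170]]),.026); print(W, W[:2].mean(0),yaw(H[0]-H[1])-90)
Q=pts('wrist',s([[249,170],[264,374],[443,175],[439,275]]),.008); print(Q,yaw(Q[0]-Q[1]),yaw(Q[2]-Q[3]))
E
```

```text
[[ 0.9525  0.3044  0.004 ]
 [ 0.3042 -0.9524  0.0209]
 [ 0.0101 -0.0187 -0.9998]]
0.022 [[ 0.50925889 -0.00776333  0.022     ]
 [ 0.52962827 -0.07776758  0.022     ]] [ 0.51944358 -0.04276545  0.022     ] 0.07290752254401188 16.223598421331317
0.026 [[ 0.50958242 -0.00884327  0.026     ]
 [ 0.52956395 -0.07751456  0.026     ]] [ 0.51957318 -0.04317891  0.026     ] 0.07151927564917622 16.223598421331374
[[ 0.49281974 -0.0162302   0.026     ]
 [ 0.51328187 -0.08008633  0.026     ]
 [ 0.50447615 -0.01397843  0.026     ]
 [ 0.52422463 -0.07582928  0.026     ]] [ 0.50305081 -0.04815826  0.026     ] 16.223598421331374
[[ 0.49824974  0.00397676  0.008     ]
 [ 0.38334881 -0.03021686  0.008     ]
 [ 0.52674389 -0.09351649  0.008     ]
 [ 0.47520932 -0.11009315  0.008     ]] 16.57259521060196 17.83095186301335
```

```bash
python3 -m pendant '[{"tx":9,"ty":-11,"tz":0,"twist":1.6,"hand":-1},{"tx":9,"ty":-11,"tz":0,"twist":0,"hand":-1},{"tx":0,"ty":0,"tz":0,"twist":0,"hand":-1},{"tx":0,"ty":0,"tz":0,"twist":0,"hand":-1},{"tx":0,"ty":0,"tz":0,"twist":0,"hand":-1}]'
cat >> h.py <<'E'
Y=np.radians(16.1); D=np.array([np.cos(Y),np.sin(Y)]); N=np.array([-D[1],D[0]]); O=np.array([.5205,-.0435])
def st():
    o=env.get_obs(); p,Rm=toolinfo(); e=p[:2]-O; F=np.array(o['ft_force'])
    print('t %.2f x %.1f y %.1f z %.1f yawerr %.2f'%(o['clock'],e@D*1e3,e@N*1e3,p[2]*1e3,yaw(Rm[:,0])-16.1),'tilt',Rm[:2,2].round(4),'Fx %.1f Fy %.1f Fz %.1f'%(F[:2]@D,F[:2]@N,F[2]),'w',round(o['width'],3))
E
python3 -c "from h import *; st(); print(env.get_obs()['joints'],env.get_obs()['wrist_torque'])"
```

```text
clock: 5.15
position: [0.4632, -0.06, 0.089]
eef_rot: [-0.01, 0.99, 0.141, 0.003]
ft_force: [0.1, 0.1, -3.2]
width: 0.529
grip_force: 63.1
t 5.15 x -59.7 y 0.1 z 89.0 yawerr 0.13 tilt [0.0036 0.0206] Fx 0.1 Fy 0.0 Fz -3.2 w 0.529
[-0.14314394  0.27486541 -0.52299027  0.77232992  0.02088191  2.71514464] [-0.03020237  0.04763699  0.01133975]
```

```bash
python3 -m pendant '[{"tx":0,"ty":1.5,"tz":20,"twist":0,"hand":-1},{"tx":0,"ty":0,"tz":15,"twist":0,"hand":-1},{"tx":0,"ty":0,"tz":7,"twist":0,"hand":-1},{"tx":0,"ty":0,"tz":3,"twist":0,"hand":-1},{"tx":0,"ty":0,"tz":2,"twist":0,"hand":-1},{"tx":0,"ty":0,"tz":0,"twist":0,"hand":-1}]' >/dev/null
python3 - <<'E'
from h import *
st(); cv2.imwrite('pics/w4.png',cv2.resize(snap('wrist'),None,fx=1.5,fy=1.5)[:,:,::-1])
E
```

```text
t 5.75 x -58.7 y -0.8 z 42.3 yawerr 0.11 tilt [0.0046 0.0208] Fx 0.9 Fy 0.9 Fz -2.6 w 0.527
```

View pics/w4.png

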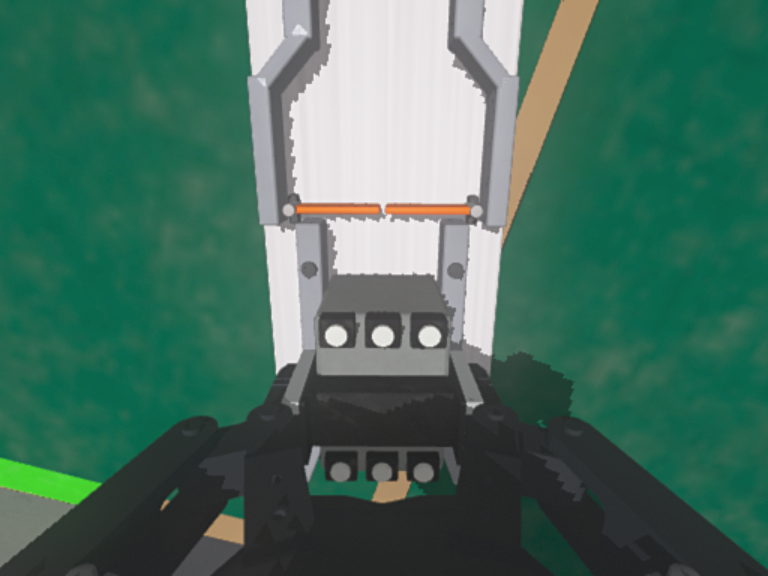

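The contactor sits between the lane walls with its centre at column 382 and the gate gap at column 384, so it's centred and in line. I'll lower it to the floor.

```bash
python3 -m pendant '[{"tx":0,"ty":0,"tz":1.5,"twist":0,"hand":-1},{"tx":0,"ty":0,"tz":1,"twist":0,"hand":-1},{"tx":0,"ty":0,"tz":0.5,"twist":0,"hand":-1},{"tx":0,"ty":0,"tz":0,"twist":0,"hand":-1}]'>/dev/null; python3 -c "from h import *; st()"
python3 -m pendant '[{"tx":0,"ty":0,"tz":0.5,"twist":0,"hand":-1},{"tx":0,"ty":0,"tz":0.5,"twist":0,"hand":-1},{"tx":0,"ty":0,"tz":0,"twist":0,"hand":-1}]'>/dev/null; python3 -c "from h import *; st()"
```

```text
t 6.20 x -59.0 y -0.5 z 39.0 yawerr 0.12 tilt [0.004  0.0209] Fx 0.2 Fy 0.1 Fz -3.5 w 0.527
t 6.50 x -58.6 y -0.5 z 38.4 yawerr 0.12 tilt [0.0048 0.021 ] Fx -0.2 Fy 1.1 Fz 1.3 w 0.527
```

```bash
python3 -m pendant '[{"tx":5,"ty":0,"tz":0.1,"twist":0,"hand":-1},{"tx":8,"ty":0,"tz":0.1,"twist":0,"hand":-1},{"tx":8,"ty":0,"tz":0.1,"twist":0,"hand":-1},{"tx":5,"ty":0,"tz":0,"twist":0,"hand":-1},{"tx":0,"ty":0,"tz":0,"twist":0,"hand":-1}]'>/dev/null; python3 -c "from h import *; st()"
python3 -m pendant '[{"tx":7,"ty":0,"tz":0.1,"twist":0,"hand":-1},{"tx":7,"ty":0,"tz":0.1,"twist":0,"hand":-1},{"tx":7,"ty":0,"tz":0.1,"twist":0,"hand":-1},{"tx":7,"ty":0,"tz":0,"twist":0,"hand":-1},{"tx":0,"ty":0,"tz":0,"twist":0,"hand":-1}]'>/dev/null; python3 -c "from h import *; st()"
```

```text
t 7.00 x -43.2 y 0.7 z 39.4 yawerr 0.03 tilt [-0.0134  0.0156] Fx -25.3 Fy 1.8 Fz 39.3 w 0.528
t 7.50 x -6.9 y -0.2 z 38.4 yawerr 0.10 tilt [0.0002 0.0194] Fx -5.9 Fy 0.1 Fz 9.5 w 0.529
```

```bash
python3 -m pendant '[{"tx":0,"ty":0,"tz":-0.5,"twist":0,"hand":-1},{"tx":0,"ty":0,"tz":0,"twist":0,"hand":-1}]'>/dev/null; python3 - <<'E'
from h import *
st(); cv2.imwrite('pics/w5.png',cv2.resize(snap('wrist'),None,fx=1.5,fy=1.5)[:,:,::-1])
E
```

```text
t 7.70 x -7.2 y -0.2 z 38.6 yawerr 0.09 tilt [0.0002 0.0196] Fx -5.3 Fy 0.4 Fz 5.1 w 0.526
```

View pics/w5.png

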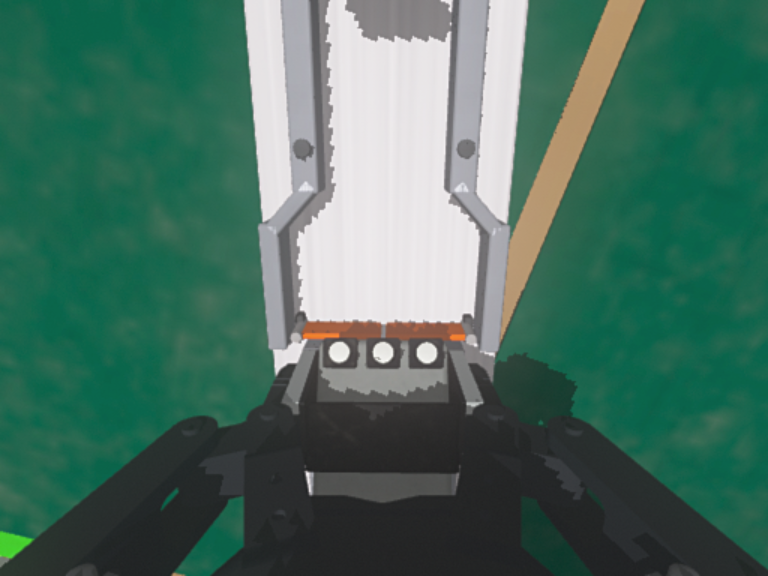

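The front of the contactor is now at the gate. It has moved back in the grip: the cap edge went from row 375 to 402 and the rear terminals are hidden. I'll measure its pose from depth.

```bash
python3 - <<'E'
from h import *
s=lambda a:np.array(a)/1.5
def loc(P): return np.c_[(P[:,:2]-O)@D,(P[:,:2]-O)@N,P[:,2]]*1e3
a=s([[340,352],[383,352],[427,352],[320,398],[383,390],[445,398],[312,408],[383,408],[453,408],[312,462],[383,462],[453,462],[383,480],[330,480],[440,480],[383,342],[340,342]])
for u,q in zip(a*1.5,loc(pts('wrist',a))): print(u,q.round(1))
E
```

```text
[340. 352.] [ 9.  14.4 58.7]
[383. 352.] [ 8.5  0.2 57.5]
[427. 352.] [  9.5 -14.1  59.2]
[320. 398.] [-7.2 21.4 60.6]
[383. 390.] [-5.1  0.2 58.6]
[445. 398.] [ -6.2 -20.5  61.3]
[312. 408.] [-3.4 21.8 72.2]
[383. 408.] [-2.4 -0.  73.3]
[453. 408.] [ -2.4 -21.3  72.8]
[312. 462.] [-16.1  20.9  80.9]
[383. 462.] [-16.2  -0.2  80.3]
[453. 462.] [-14.8 -20.6  81.6]
[383. 480.] [-28.2  -0.1  74.4]
[330. 480.] [-28.1  16.8  74.9]
[440. 480.] [-28.2 -18.3  74.1]
[383. 342.] [11.7  0.3 56.4]
[340. 342.] [11.4 14.6 56.2]
```

The contactor has pitched about 30° nose-down in the pads: the cap top slopes from 81 to 73 mm and the rear top is at 74 mm. Friction jammed its front edge on the floor. I'll back out to the entry lane, let it drop flat with the pads barely open, and grip it again.

```bash
python3 -m pendant '[{"tx":-6,"ty":0,"tz":0,"twist":0,"hand":-1},{"tx":-10,"ty":0,"tz":0,"twist":0,"hand":-1},{"tx":-10,"ty":0,"tz":0,"twist":0,"hand":-1},{"tx":-10,"ty":0,"tz":0,"twist":0,"hand":-1},{"tx":-10,"ty":0,"tz":0,"twist":0,"hand":-1},{"tx":-6,"ty":0,"tz":0,"twist":0,"hand":-1},{"tx":0,"ty":0,"tz":0,"twist":0,"hand":-1}]'>/dev/null; python3 - <<'E'
from h import *
st(); s=lambda a:np.array(a)/1.5
snap('wrist')
def loc(P): return np.c_[(P[:,:2]-O)@D,(P[:,:2]-O)@N,P[:,2]]*1e3
a=s([[383,v] for v in range(300,500,12)])
for u,q in zip(a*1.5,loc(pts('wrist',a))): print(u,q.round(1))
E
```

```text
t 8.45 x -57.0 y -1.0 z 38.7 yawerr 0.08 tilt [0.006  0.0204] Fx 2.5 Fy 0.2 Fz 5.6 w 0.531
[383. 300.] [-40.    0.2   9. ]
[383. 312.] [-46.    0.2   8. ]
[383. 324.] [-51.9   0.2   7.9]
[383. 336.] [-57.9   0.2   7.5]
[383. 348.] [-39.1  -0.5  59.4]
[383. 360.] [-42.6  -0.6  61.2]
[383. 372.] [-48.9  -0.5  57.6]
[383. 384.] [-52.4  -0.6  59.4]
[383. 396.] [-55.7  -0.6  61.5]
[383. 408.] [-52.3  -0.8  73.6]
[383. 420.] [-56.   -0.8  74.3]
[383. 432.] [-59.2  -0.8  75.8]
[383. 444.] [-61.6  -0.9  78.3]
[383. 456.] [-64.5  -0.9  80. ]
[383. 468.] [-67.7  -0.9  81.3]
[383. 480.] [-78.4  -0.8  74.2]
[383. 492.] [-81.8  -0.9  75.7]
```

```bash
python3 -m pendant '[{"tx":0,"ty":0,"tz":0,"twist":0,"hand":0.2},{"tx":0,"ty":0,"tz":0,"twist":0,"hand":0.2},{"tx":0,"ty":0,"tz":0,"twist":0,"hand":0.2},{"tx":0,"ty":0,"tz":0,"twist":0,"hand":0.2},{"tx":0,"ty":0,"tz":0,"twist":0,"hand":0.2}]'>/dev/null; python3 - <<'E'
from h import *
st(); s=lambda a:np.array(a)/1.5
cv2.imwrite('pics/w6.png',cv2.resize(snap('wrist'),None,fx=1.5,fy=1.5)[:,:,::-1])
def loc(P): return np.c_[(P[:,:2]-O)@D,(P[:,:2]-O)@N,P[:,2]]*1e3
a=s([[383,v] for v in range(300,510,12)])
for u,q in zip(a*1.5,loc(pts('wrist',a))): print(u,q.round(1))
E
```

```text
t 9.00 x -57.5 y -0.3 z 37.6 yawerr 0.12 tilt [0.0028 0.0209] Fx 1.0 Fy 0.3 Fz -0.5 w 0.6
[383. 300.] [-40.5   1.    8.3]
[383. 312.] [-46.3   1.    7.9]
[383. 324.] [-51.6   0.9   9. ]
[383. 336.] [-58.1   0.9   7.5]
[383. 348.] [-63.9   0.9   8. ]
[383. 360.] [-63.5   0.7  20.6]
[383. 372.] [-63.3   0.5  31.4]
[383. 384.] [-63.2   0.4  40.8]
[383. 396.] [-62.9   0.2  49.6]
[383. 408.] [-63.3   0.1  56.6]
[383. 420.] [-64.3   0.   62.1]
[383. 432.] [-67.8  -0.   63.8]
[383. 444.] [-76.6   0.1  58.6]
[383. 456.] [-81.8   0.   58.4]
[383. 468.] [-83.4  -0.   62.5]
[383. 480.] [-84.7  -0.1  66.8]
[383. 492.] [-86.2  -0.2  70.5]
[383. 504.] [-48.1  -0.8 113.5]
```

View pics/w6.png

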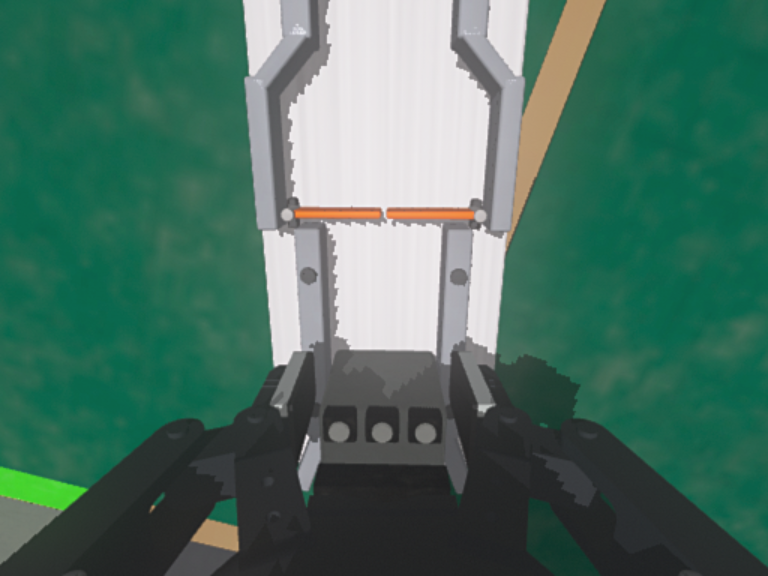

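The contactor now stands upright in the lane: the front face is vertical at x = −63 mm, its top is at about 58 mm, and the gate is shut at rows 213–215. I'll open the hand, move back 37 mm and grip again a little lower.

```bash
python3 -m pendant '[{"tx":0,"ty":0,"tz":0,"twist":0,"hand":0.6},{"tx":0,"ty":0,"tz":0,"twist":0,"hand":0.6},{"tx":-12,"ty":0,"tz":0,"twist":0,"hand":0.6},{"tx":-13,"ty":0,"tz":0,"twist":0,"hand":0.6},{"tx":-12,"ty":0,"tz":1,"twist":0,"hand":0.6},{"tx":0,"ty":0,"tz":1,"twist":0,"hand":0.6},{"tx":0,"ty":0,"tz":0,"twist":0,"hand":0.6}]'>/dev/null; python3 -c "from h import *; st()"
python3 -m pendant '[{"tx":0,"ty":0,"tz":0,"twist":0,"hand":0.2},{"tx":0,"ty":0,"tz":0,"twist":0,"hand":0.1},{"tx":0,"ty":0,"tz":0,"twist":0,"hand":-1},{"tx":0,"ty":0,"tz":0,"twist":0,"hand":-1},{"tx":0,"ty":0,"tz":0,"twist":0,"hand":-1},{"tx":0,"ty":0,"tz":0,"twist":0,"hand":-1},{"tx":0,"ty":0,"tz":0,"twist":0,"hand":-1}]'>/dev/null; python3 -c "from h import *; st()"
```

```text
t 9.75 x -94.5 y -0.5 z 35.6 yawerr 0.07 tilt [0.0041 0.021 ] Fx 0.2 Fy -0.3 Fz 0.2 w 0.799
t 10.45 x -93.2 y -0.4 z 36.0 yawerr 0.13 tilt [0.0051 0.0215] Fx -0.5 Fy 1.2 Fz 5.7 w 0.531
```

```bash
python3 -m pendant '[{"tx":0,"ty":0,"tz":-0.6,"twist":0,"hand":-1},{"tx":0,"ty":0,"tz":0,"twist":0,"hand":-1}]'>/dev/null; python3 -c "from h import *; st()"
python3 -m pendant '[{"tx":0,"ty":0,"tz":-0.6,"twist":0,"hand":-1},{"tx":0,"ty":0,"tz":0,"twist":0,"hand":-1}]'>/dev/null; python3 -c "from h import *; st()"
python3 -m pendant '[{"tx":0,"ty":0,"tz":-0.4,"twist":0,"hand":-1},{"tx":0,"ty":0,"tz":0,"twist":0,"hand":-1}]'>/dev/null; python3 -c "from h import *; st()"
```

```text
t 10.65 x -93.8 y -0.4 z 36.0 yawerr 0.14 tilt [0.004  0.0211] Fx -0.0 Fy 1.4 Fz -0.5 w 0.527
t 10.85 x -94.4 y -0.4 z 36.4 yawerr 0.12 tilt [0.0029 0.0209] Fx 0.8 Fy 1.3 Fz -3.6 w 0.528
t 11.05 x -94.5 y -0.4 z 36.9 yawerr 0.11 tilt [0.003  0.0209] Fx 0.2 Fy 0.4 Fz -3.7 w 0.53
```

```bash
python3 -m pendant '[{"tx":5,"ty":0,"tz":0.1,"twist":0,"hand":-1},{"tx":8,"ty":0,"tz":0.1,"twist":0,"hand":-1},{"tx":8,"ty":0,"tz":0.1,"twist":0,"hand":-1},{"tx":5,"ty":0,"tz":0.1,"twist":0,"hand":-1},{"tx":0,"ty":0,"tz":0,"twist":0,"hand":-1}]'>/dev/null; python3 -c "from h import *; st()"
python3 -m pendant '[{"tx":5,"ty":0,"tz":0.1,"twist":0,"hand":-1},{"tx":7,"ty":0,"tz":0.1,"twist":0,"hand":-1},{"tx":7,"ty":0,"tz":0.1,"twist":0,"hand":-1},{"tx":5,"ty":0,"tz":0,"twist":0,"hand":-1},{"tx":0,"ty":0,"tz":0,"twist":0,"hand":-1}]'>/dev/null; python3 -c "from h import *; st()"
```

```text
t 11.55 x -66.4 y -0.5 z 37.1 yawerr 0.16 tilt [0.0054 0.0213] Fx 1.5 Fy 1.3 Fz -2.4 w 0.53
t 12.05 x -42.5 y -0.8 z 37.2 yawerr 0.14 tilt [0.0056 0.0206] Fx -0.7 Fy -0.1 Fz -3.5 w 0.528
```

```bash
python3 -m pendant '[{"tx":4,"ty":0,"tz":0,"twist":0,"hand":-1},{"tx":4,"ty":0,"tz":0.1,"twist":0,"hand":-1},{"tx":4,"ty":0,"tz":0,"twist":0,"hand":-1},{"tx":4,"ty":0,"tz":0.1,"twist":0,"hand":-1},{"tx":0,"ty":0,"tz":0,"twist":0,"hand":-1}]'>/dev/null; python3 -c "from h import *; st()"
python3 -m pendant '[{"tx":4,"ty":0,"tz":0,"twist":0,"hand":-1},{"tx":4,"ty":0,"tz":0.1,"twist":0,"hand":-1},{"tx":4,"ty":0,"tz":0,"twist":0,"hand":-1},{"tx":4,"ty":0,"tz":0.1,"twist":0,"hand":-1},{"tx":0,"ty":0,"tz":0,"twist":0,"hand":-1}]'>/dev/null; python3 -c "from h import *; st()"
python3 -m pendant '[{"tx":4,"ty":0,"tz":0,"twist":0,"hand":-1},{"tx":4,"ty":0,"tz":0.1,"twist":0,"hand":-1},{"tx":4,"ty":0,"tz":0,"twist":0,"hand":-1},{"tx":4,"ty":0,"tz":0.1,"twist":0,"hand":-1},{"tx":0,"ty":0,"tz":0,"twist":0,"hand":-1}]'>/dev/null; python3 - <<'E'
from h import *
st(); s=lambda a:np.array(a)/1.5
cv2.imwrite('pics/w7.png',cv2.resize(snap('wrist'),None,fx=1.5,fy=1.5)[:,:,::-1])
def loc(P): return np.c_[(P[:,:2]-O)@D,(P[:,:2]-O)@N,P[:,2]]*1e3
a=s([[383,v] for v in range(270,500,15)])
for u,q in zip(a*1.5,loc(pts('wrist',a))): print(u,q.round(1))
E
```

```text
t 12.55 x -28.1 y -0.3 z 36.7 yawerr 0.12 tilt [0.003  0.0206] Fx -2.2 Fy 0.3 Fz -2.9 w 0.532
t 13.05 x -10.8 y -0.5 z 36.9 yawerr 0.13 tilt [0.0053 0.0211] Fx -0.7 Fy -0.3 Fz -5.2 w 0.529
t 13.55 x 5.9 y -0.7 z 37.2 yawerr 0.13 tilt [0.0067 0.0211] Fx 1.2 Fy -0.3 Fz -4.1 w 0.526
[383. 270.] [37.1  0.6  9.2]
[383. 285.] [36.   0.3 27.6]
[383. 300.] [ 82.5  -1.9 181. ]
[383. 315.] [36.  -0.2 60. ]
[383. 330.] [33.1 -0.3 65. ]
[383. 345.] [28.2 -0.3 65.2]
[383. 360.] [20.5 -0.3 60. ]
[383. 375.] [14.5 -0.3 59. ]
[383. 390.] [14.8 -0.4 68.8]
[383. 405.] [11.2 -0.5 71.5]
[383. 420.] [ 6.1 -0.5 71.8]
[383. 435.] [ 0.7 -0.5 71.8]
[383. 450.] [-15.1  -0.4  59. ]
[383. 465.] [-18.   -0.4  63. ]
[383. 480.] [-22.6  -0.5  65. ]
[383. 495.] [-83.    0.2   8.7]
```

View pics/w7.png

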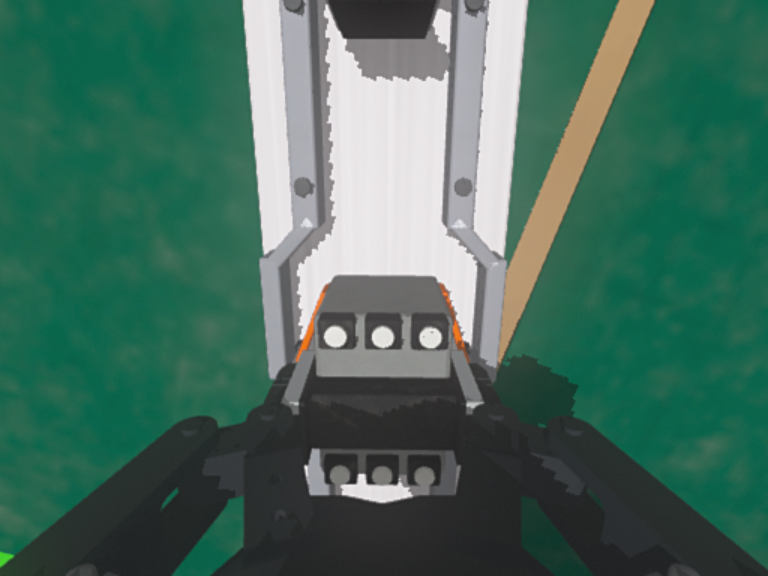

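The contactor is level and centred in the gate, with its front at x = 36 mm. The orange leaves are open along its sides, (312,325) and (452,325). The guides run along columns 285–325 and 448–488, and the plunger head is at the top near row 35. I'll check the guides' midline.

```bash
python3 - <<'E'
from h import *
s=lambda a:np.array(a)/1.5
def loc(P): return np.c_[(P[:,:2]-O)@D,(P[:,:2]-O)@N,P[:,2]]*1e3
f=np.load('wrist.npz')
for v in (60,90,120):
    us=np.arange(175,340); q=loc(pts('wrist',[(u,v) for u in us]))
    top=(q[:,2]>20)&(q[:,2]<30); y=q[top,1]; print(v,'x',q[top,0].mean().round(1),'left',y[y>0].min().round(1),y[y>0].max().round(1),'right',y[y<0].max().round(1),y[y<0].min().round(1))
    q=loc(pts('wrist',[(u,v) for u in range(200,310,10)])) ; print(q[:,2].round(0))
q=loc(pts('wrist',[(255,v) for v in range(2,60,4)])); print(q.round(0).tolist())
E
```

```text
60 x 105.1 left 24.7 34.1 right -23.2 -33.1
[27. 21.  8.  7.  7.  9.  8.  9.  9.  9. 19.]
90 x 90.7 left 24.5 33.8 right -23.2 -33.3
[26. 26.  8.  8.  9.  7.  7.  9.  8.  8. 25.]
120 x 75.4 left 24.7 34.7 right -23.4 -33.2
[ 29.  26.   9.   9.   8. 181.   8.   9.   8.   8.  27.]
[[124.0, 0.0, 49.0], [124.0, 0.0, 43.0], [124.0, 1.0, 38.0], [124.0, 1.0, 32.0], [83.0, -2.0, 181.0], [124.0, 1.0, 20.0], [125.0, 1.0, 8.0], [123.0, 1.0, 8.0], [121.0, 1.0, 8.0], [119.0, 1.0, 8.0], [117.0, 1.0, 8.0], [115.0, 1.0, 8.0], [113.0, 1.0, 9.0], [111.0, 1.0, 7.0], [109.0, 1.0, 9.0]]
```

The guides' midline matches the contactor to within a millimetre, and the plunger face shows at x ≈ 124 mm, so contact is due at TCP x ≈ 94. I'll slide up close, then feel for it.

```bash
python3 -m pendant '[{"tx":4,"ty":0,"tz":0.1,"twist":0,"hand":-1},{"tx":6,"ty":0,"tz":0.1,"twist":0,"hand":-1},{"tx":6,"ty":0,"tz":0.1,"twist":0,"hand":-1},{"tx":6,"ty":0,"tz":0,"twist":0,"hand":-1},{"tx":6,"ty":0,"tz":0.1,"twist":0,"hand":-1},{"tx":6,"ty":0,"tz":0.1,"twist":0,"hand":-1},{"tx":4,"ty":0,"tz":0,"twist":0,"hand":-1},{"tx":0,"ty":0,"tz":0,"twist":0,"hand":-1}]'>/dev/null; python3 -c "from h import *; st()"
python3 -m pendant '[{"tx":4,"ty":0,"tz":0.1,"twist":0,"hand":-1},{"tx":6,"ty":0,"tz":0.1,"twist":0,"hand":-1},{"tx":6,"ty":0,"tz":0,"twist":0,"hand":-1},{"tx":6,"ty":0,"tz":0.1,"twist":0,"hand":-1},{"tx":6,"ty":0,"tz":0,"twist":0,"hand":-1},{"tx":6,"ty":0,"tz":0.1,"twist":0,"hand":-1},{"tx":4,"ty":0,"tz":0,"twist":0,"hand":-1},{"tx":0,"ty":0,"tz":0,"twist":0,"hand":-1}]'>/dev/null; python3 -c "from h import *; st()"
```

```text
t 14.40 x 43.3 y -0.4 z 36.8 yawerr 0.13 tilt [0.0054 0.0211] Fx 0.7 Fy -0.1 Fz -2.4 w 0.532
t 15.20 x 81.2 y -0.3 z 36.8 yawerr 0.13 tilt [0.0052 0.0209] Fx 0.2 Fy -0.7 Fz -2.5 w 0.528
```

```bash
python3 -m pendant '[{"tx":2,"ty":0,"tz":0,"twist":0,"hand":-1},{"tx":2,"ty":0,"tz":0,"twist":0,"hand":-1},{"tx":2,"ty":0,"tz":0,"twist":0,"hand":-1},{"tx":2,"ty":0,"tz":0,"twist":0,"hand":-1},{"tx":0,"ty":0,"tz":0,"twist":0,"hand":-1}]'>/dev/null; python3 -c "from h import *; st()"
python3 -m pendant '[{"tx":1.5,"ty":0,"tz":0,"twist":0,"hand":-1},{"tx":1.5,"ty":0,"tz":0,"twist":0,"hand":-1},{"tx":0,"ty":0,"tz":0,"twist":0,"hand":-1}]'>/dev/null; python3 -c "from h import *; st()"
python3 -m pendant '[{"tx":1,"ty":0,"tz":0,"twist":0,"hand":-1},{"tx":1,"ty":0,"tz":0,"twist":0,"hand":-1},{"tx":0,"ty":0,"tz":0,"twist":0,"hand":-1}]'>/dev/null; python3 -c "from h import *; st()"
```

```text
t 15.70 x 88.5 y -0.2 z 36.8 yawerr 0.12 tilt [0.0045 0.0209] Fx 0.8 Fy 0.8 Fz -2.8 w 0.53
t 16.00 x 91.4 y -0.2 z 36.8 yawerr 0.12 tilt [0.0044 0.0209] Fx -0.2 Fy 0.6 Fz -2.8 w 0.53
t 16.30 x 93.3 y -0.2 z 36.8 yawerr 0.12 tilt [0.0043 0.0209] Fx -0.4 Fy -0.0 Fz -2.3 w 0.528
```

```bash
for i in 1; do python3 -m pendant '[{"tx":1,"ty":0,"tz":0,"twist":0,"hand":-1},{"tx":1,"ty":0,"tz":0,"twist":0,"hand":-1},{"tx":0,"ty":0,"tz":0,"twist":0,"hand":-1}]'>/dev/null; python3 -c "from h import *; st()"; done
python3 -m pendant '[{"tx":1,"ty":0,"tz":0,"twist":0,"hand":-1},{"tx":0,"ty":0,"tz":0,"twist":0,"hand":-1}]'>/dev/null; python3 -c "from h import *; st()"
python3 -m pendant '[{"tx":1,"ty":0,"tz":0,"twist":0,"hand":-1},{"tx":0,"ty":0,"tz":0,"twist":0,"hand":-1}]'>/dev/null; python3 -c "from h import *; st()"
```

```text
t 16.60 x 94.0 y -0.1 z 36.7 yawerr 0.11 tilt [0.0021 0.0204] Fx -3.3 Fy -0.3 Fz -0.6 w 0.531
t 16.80 x 95.0 y -0.0 z 36.6 yawerr 0.11 tilt [0.0021 0.0205] Fx -4.3 Fy -0.2 Fz -0.3 w 0.532
t 17.00 x 95.8 y -0.1 z 36.7 yawerr 0.10 tilt [0.0017 0.0203] Fx -6.8 Fy -0.5 Fz -0.4 w 0.526
```

```bash
python3 -m pendant '[{"tx":1,"ty":0,"tz":0,"twist":0,"hand":-1},{"tx":0,"ty":0,"tz":0,"twist":0,"hand":-1}]'>/dev/null; python3 -c "from h import *; st()"
python3 -m pendant '[{"tx":1,"ty":0,"tz":0,"twist":0,"hand":-1},{"tx":0,"ty":0,"tz":0,"twist":0,"hand":-1},{"tx":0,"ty":0,"tz":0,"twist":0,"hand":-1}]'>/dev/null; python3 - <<'E'
from h import *
st(); s=lambda a:np.array(a)/1.5
snap('wrist')
def loc(P): return np.c_[(P[:,:2]-O)@D,(P[:,:2]-O)@N,P[:,2]]*1e3
a=s([[383,v] for v in range(270,500,15)])
print(loc(pts('wrist',a)).round(1).tolist())
E
```

```text
t 17.20 x 96.4 y -0.1 z 36.7 yawerr 0.10 tilt [0.001 0.02 ] Fx -7.0 Fy 0.0 Fz 1.3 w 0.529
t 17.50 x 96.9 y -0.1 z 36.6 yawerr 0.09 tilt [0.0003 0.0198] Fx -7.9 Fy -1.2 Fz 0.8 w 0.524
[[134.9, 0.8, 34.1], [134.8, 0.5, 52.2], [128.9, 0.5, 50.1], [126.9, 0.4, 58.7], [124.6, 0.3, 65.2], [119.7, 0.3, 65.1], [111.2, 0.4, 58.7], [105.7, 0.3, 58.5], [106.6, 0.2, 69.3], [102.4, 0.1, 70.9], [97.3, 0.1, 71.2], [92.0, 0.1, 71.4], [76.3, 0.3, 58.9], [72.9, 0.2, 62.3], [68.1, 0.2, 64.0], [8.1, 0.9, 9.0]]
```

```bash
python3 -m pendant '[{"tx":1,"ty":0,"tz":0,"twist":0,"hand":-1},{"tx":0,"ty":0,"tz":0,"twist":0,"hand":-1}]'>/dev/null; python3 -c "from h import *; st()"
python3 -m pendant '[{"tx":1,"ty":0,"tz":0,"twist":0,"hand":-1},{"tx":0,"ty":0,"tz":0,"twist":0,"hand":-1},{"tx":0,"ty":0,"tz":0,"twist":0,"hand":-1}]'>/dev/null;python3 -c "from h import *; st()"
```

```text
t 17.75 x 97.6 y -0.0 z 36.7 yawerr 0.09 tilt [-0.0003  0.0196] Fx -8.6 Fy -0.5 Fz 1.4 w 0.531
t 18.05 x 98.1 y -0.0 z 36.6 yawerr 0.09 tilt [-0.0011  0.0194] Fx -8.2 Fy -1.1 Fz 2.2 w 0.528
```

```bash
python3 -m pendant '[{"tx":0,"ty":0,"tz":-0.5,"twist":0,"hand":-1},{"tx":1,"ty":0,"tz":0,"twist":0,"hand":-1},{"tx":1,"ty":0,"tz":0,"twist":0,"hand":-1},{"tx":0,"ty":0,"tz":0,"twist":0,"hand":-1},{"tx":0,"ty":0,"tz":0,"twist":0,"hand":-1}]'>/dev/null; python3 - <<'E'
from h import *
st(); s=lambda a:np.array(a)/1.5
snap('wrist')
def loc(P): return np.c_[(P[:,:2]-O)@D,(P[:,:2]-O)@N,P[:,2]]*1e3
a=s([[383,v] for v in range(270,500,15)])
print(loc(pts('wrist',a)).round(1).tolist())
E
```

```text
t 18.55 x 99.0 y 0.0 z 36.7 yawerr 0.08 tilt [-0.0031  0.0189] Fx -10.8 Fy -1.1 Fz 2.5 w 0.531
[[136.6, 0.9, 32.6], [136.6, 0.6, 51.2], [131.1, 0.6, 50.3], [129.1, 0.4, 58.6], [126.3, 0.4, 64.0], [121.4, 0.3, 64.3], [113.5, 0.4, 58.8], [108.4, 0.4, 59.5], [108.0, 0.3, 68.0], [104.9, 0.2, 71.3], [98.8, 0.2, 70.2], [93.2, 0.2, 70.1], [78.5, 0.3, 59.1], [76.5, 0.3, 64.1], [71.3, 0.2, 65.3], [9.0, 1.0, 8.3]]
```

```bash
python3 -m pendant '[{"tx":1,"ty":0,"tz":-0.1,"twist":0,"hand":-1},{"tx":0,"ty":0,"tz":0,"twist":0,"hand":-1},{"tx":0,"ty":0,"tz":0,"twist":0,"hand":-1}]'>/dev/null;python3 -c "from h import *; st()"
python3 -m pendant '[{"tx":0,"ty":0,"tz":0,"twist":0,"hand":0.2},{"tx":0,"ty":0,"tz":0,"twist":0,"hand":0.2},{"tx":0,"ty":0,"tz":0,"twist":0,"hand":0.4},{"tx":0,"ty":0,"tz":0,"twist":0,"hand":0.4},{"tx":0,"ty":0,"tz":0,"twist":0,"hand":0.4}]'>/dev/null;python3 -c "from h import *; st()"
python3 -m pendant '[{"tx":0,"ty":0,"tz":-10,"twist":0,"hand":0.4},{"tx":0,"ty":0,"tz":-30,"twist":0,"hand":0.4},{"tx":0,"ty":0,"tz":-40,"twist":0,"hand":0.4},{"tx":-40,"ty":0,"tz":-20,"twist":0,"hand":0.4},{"tx":-30,"ty":0,"tz":0,"twist":0,"hand":0.4},{"tx":0,"ty":0,"tz":0,"twist":0,"hand":0.4},{"tx":0,"ty":0,"tz":0,"twist":0,"hand":0.4}]'>/dev/null
python3 - <<'E'
from h import *
st(); cv2.imwrite('pics/w8.png',cv2.resize(snap('wrist'),None,fx=1.5,fy=1.5)[:,:,::-1])
E
```

```text
t 18.90 x 99.5 y 0.0 z 36.7 yawerr 0.07 tilt [-0.0039  0.0187] Fx -10.9 Fy -1.9 Fz 2.2 w 0.53
t 19.40 x 104.8 y -0.2 z 37.8 yawerr 0.12 tilt [0.0053 0.021 ] Fx -0.2 Fy -0.0 Fz 0.7 w 0.701
t 20.10 x 33.2 y -2.3 z 137.8 yawerr 0.09 tilt [0.0058 0.021 ] Fx -0.4 Fy -0.9 Fz 0.7 w 0.701
```

View pics/w8.png

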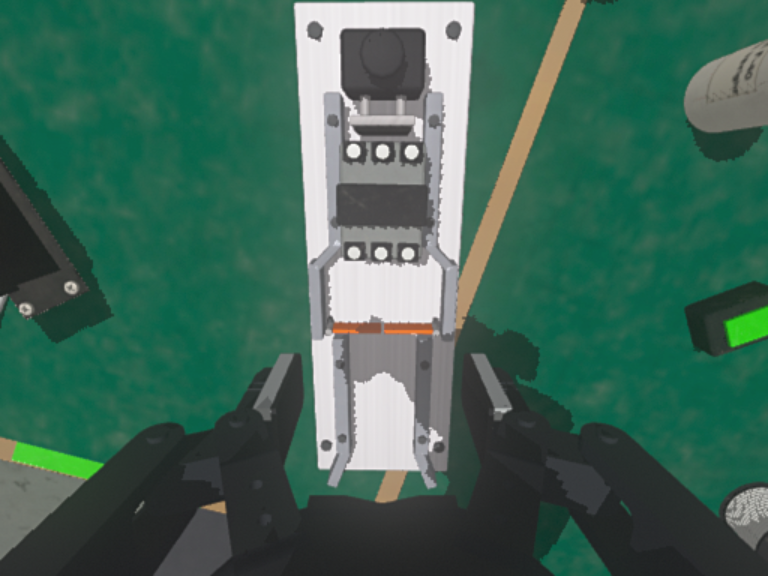

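The contactor stands straight between the guides (cap centre (383,205)) and both orange leaves are shut at row 328. A quick numeric check, including how far it sprang back.

```bash
python3 - <<'E'
from h import *
s=lambda a:np.array(a)/1.5
def loc(P): return np.c_[(P[:,:2]-O)@D,(P[:,:2]-O)@N,P[:,2]]*1e3
print(loc(pts('wrist',s([[383,186],[383,205],[383,223],[340,190],[425,190],[383,119],[383,172],[383,236]]))).round(1))
print(loc(pts('wrist',s([[383,119]]),.053)),loc(pts('wrist',s([[383,185],[383,225]]),.070)))
E
```

```text
[[ 9.700e+01 -4.000e-01  7.020e+01]
 [ 8.760e+01 -4.000e-01  6.930e+01]
 [ 7.880e+01 -5.000e-01  7.100e+01]
 [ 9.500e+01  2.120e+01  6.900e+01]
 [ 9.520e+01 -2.130e+01  7.020e+01]
 [ 1.295e+02 -1.000e-01  5.260e+01]
 [ 1.034e+02 -2.000e-01  5.910e+01]
 [ 6.980e+01 -3.000e-01  5.770e+01]]
[[ 1.29467459e+02 -6.95686906e-02  5.30000000e+01]] [[97.51776378 -0.407896   70.        ]
 [77.62955255 -0.45524864 70.        ]]
```

```bash
python3 -c "from h import *; print(env.hand_in())"
```

```text
the job is handed in; nothing more can be done
None
```

I handed the job in at about 20 s of the 48 s; no verdict came back. The contactor stands straight in the nest at about x = 88 mm, within 1 mm of the lane's middle. Both gate leaves are shut behind it. The plunger press peaked at about 11 N at the wrist, and from that force and the spring-back I judge the travel was over 2 mm. On the first try the contactor jammed in the entry lane at about 47 N and pitched about 30° nose-down; its nose reached the gate at about 6 N before I backed out, let it settle flat and gripped it again. I did not touch the other things on the bench.

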